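# Pack a dropper bottle and close the flap carton

## Robot

A 6-joint arm with a two-finger parallel gripper is mounted at the origin on a cart in front of the work surface, level with it; the furniture and walls round the work are solid. World frame = base frame: x ahead of the robot, y to its left, z up, the work surface at z = 0. Lengths are in m, angles in degrees, forces in N, time in s.
With the tool pointing down it reaches from about 0.35 to 0.875 m from the base axis. Payload 4.2 kg.
Tool frame: the origin (TCP) lies midway between the tips of the shut fingers; the grasp point (between the pads) lies 19 mm behind it; z points along the fingers, y is the direction in which the jaws open and shut (so a half turn about z gives the same grasp; the last joint's range is limited). The gripper opens to 87 mm and grips with 3 to 60 N. Pads are 19 mm wide; open, the fingers measure 117 mm over their backs; the gripper's body (75 mm by 190 mm) begins 51 mm behind the grasp point.
Start: joints at [85.462, 22.042, 0.453, 0, -68.411, -14.817], TCP at [0.207, 0.59, 0.223] pointing down, gripper open.
Joint ranges: [-179.83, 179.83], [-69.29, 118.12], [-61.27, 80.66], [-181.25, 117.63], [-171.15, -9.14], [-177.46, 177.46]. Speed limits (degrees/s): [159.86, 159.86, 180, 180, 180, 180].

## Interface

Orientations are given as a 3x3 rotation matrix whose columns are the frame's x, y, z axes.
In Python, from station import r gives the robot as it stands.
- The arm moves only by the tool play_rows, never from a script. Its argument "commands" is a list that holds one entry, the list of rows, each a list of 7 numbers: the shift along the world's x, y, z in m, then the turn, a rotation vector about the world's x, y, z in rad, then the closure, from 0 (fully open) to 1 (shut). A call has 1 to 5 rows; each row is the pose to reach, as a shift and turn from the pose commanded when the call began; what a row does not reach only later rows make up. A row lasts 1/10 s, in which the tool goes at most 50 mm and 8.59 degrees, less where a joint would pass 70% of its speed; a pose out of reach is approached as far as the arm can. A call with a gripper value outside its range is refused whole. The fingers move at their own pace and stop on an object; the grip force is fixed at half the most. Time passes only in rows, so rows that repeat a pose let the fingers close. It gives the time, the measured TCP pose, the force and the opening at its end, in the units of the state.
- r.sense(): the state, without advancing time (a new reading comes with each control period).
- r.capture(name): name is "scene" or "side" or "wrist"; returns a dict with "image" (400x640x3 uint8, red, green, blue), "range_z" (400x640 float32, m along the optical axis (not along the pixel's ray), 0 where there is no reading), "intrinsics" (3x3 intrinsics, pixels), "extrinsics" (4x4, takes a point from camera to world coordinates); the wrist camera has in their place "mount" (4x4, takes a point from camera to tool coordinates, whose origin is the TCP and whose axes are the flange's). Camera axes: x right, y up, looking along -z (the intrinsics and any distortion apply to the point x, -y, -z); pixel columns grow to the right and rows downward; lengths in m; the calibration is good to about 2 mm. A picture is of the moment at which its call begins: read the wrist's pose just before it.
- r.finish_job(): hands the job in, once; it reports no verdict.
The state is a dict: "time_s": time; "joints": joint angles; "joint_velocities": joint speeds; "effort": joint torques, N m; "tcp_pos": TCP position; "ee_rot": TCP orientation; "wrist_force": force on the tool from outside, world axes, zero at the start; "moment": the same for the moment, N m; "gripper_width": opening from 0.0 (shut) to 1.0 (fully open).
Only numpy, scipy, OpenCV 4.12 (cv2) and the standard library are available. Lean on these libraries where they do the work, as an engineer would, in place of code of your own. Each camera call takes 0.05 s, during which the arm holds its last target. There are 200 camera calls.

## Task

Stand the orange dropper bottle with the black cap, the one standing alone on the bench to the right of the carton, upright inside the open carton. Then fold the carton's two end flaps down over it, and only after that swing the big lid flap up from where it droops on the right-hand side, over the top, and press it until it clicks under the orange spring catch and stays shut. Do not crush the carton, and leave the jars round it (a small red one, a small yellow one and a taller brown one) where they stand.

Things in the scene. Friction and masses are not known exactly. Their poses are not given: they have to be found in the camera images.
- carton: Brown carton fixed to the bench, open on top: 100 mm (its x) by 170 mm (y), 108 mm high, walls and floor 4 mm. Origin at the centre of its underside; z up, x from the lid's hinge (right) to the wall with the orange catch (left), y to the near flap, toward the robot. Its yaw (of its x in the world) is 1.27 to 1.87 rad.
- catch_nose (a point): Tip of the orange spring catch at the middle of the carton's +x wall, at carton x = 50, y = 0, z = 120 mm. The catch is 36 mm wide (y), reaches 13 mm outward from here and 14 mm up; its top slopes, and it yields outward (+x) when the lid's edge is pressed past it, then snaps back over the edge.
- near_flap (a joint): Angle of the end flap on the carton's +y wall, nearest the robot, rad: 0 = folded in flat, 1.57 = upright, more = leaning outward, at most 2.4. Stiff board 3 mm thick, 84 mm wide (x), 70 mm from hinge to free edge. Hinge line along carton x at y = +84, z = 109 mm. Friction hinge: stays where it is left; 1 N at its middle moves it.
- far_flap (a joint): The same for the equal end flap on the carton's -y wall, farthest from the robot: hinge line along carton x at y = -84, z = 109 mm; 0 = folded in flat, 1.57 = upright, more = leaning outward.
- lid (a joint): Angle of the lid flap, rad: 0 = shut, 1.57 = upright, 3.14 = level to the right (carton -x); starts drooping 0.30 to 0.46 below that, with free space under it; stop at 3.62. Friction hinge along carton y at x = -50, z = 114 mm: stays where left, 2 N at its edge moves it. From 0.15 down the catch resists: 6 to 12 N pressed 70 mm from the hinge snaps it shut.
- lid_edge (a point): Middle of the lid's free edge, on the axis of a black bead 6 mm thick along that edge. Lid: stiff board 4 mm thick, 170 mm wide, 100 mm from hinge to here. The bead is slick (friction 0.12): vertical fingers only jam the drooping lid against its stop; fingers tilted about 45 degrees, tips pointing down and toward the carton (its +x), under the edge, lift it.
- dropper: Orange dropper bottle with a black cone cap, loose, standing alone to the right of the carton (a like one far back on the bench is scenery); 38 mm in diameter up to 70 mm high, then a cap 20 mm or less in diameter up to 100 mm. Origin at the centre of its underside, z up. 0.05 to 0.1 kg.
- red_jar: Bystander: jar with red body and tan lid, 47 mm in diameter, 56 mm high, loose; origin at the centre of its underside.
- yellow_jar: Bystander: jar with yellow body and tan lid, 48 mm in diameter, 56 mm high, loose; origin at the centre of its underside.
- brown_jar: Bystander: taller jar with brown body and tan lid, 69 mm in diameter, 98 mm high, loose; origin at the centre of its underside.
There are look-alikes about, which are no part of the job. Leave any pink look-alike of the carton alone.

How it is judged (in metres and radians):
On the way, in this order (a step that is already met when the one before it is completed fails the run):
1. the dropper bottle stands upright on the carton's floor, released, with the lid still open (x of dropper in the frame of carton between -0.05 and 0.05 m and y of dropper in the frame of carton between -0.085 and 0.085 m and z of dropper in the frame of carton below 0.012 m and angle between dropper's own z axis and vertical below 0.2 rad and contact force between the fingers and dropper below 0.2 N and value of joint lid above 1 rad), for 0.2 s.
2. both end flaps are folded down while the lid is still open (value of joint each of near_flap, far_flap below 0.2 rad and value of joint lid above 0.6 rad), for 0.2 s.
3. the lid is down under the catch (value of joint lid below 0.05 rad), for 0.2 s.
At the end, for the whole second after the job is handed in: The dropper bottle stands still inside the carton on its floor (within 12 mm of the bench height, upright within 0.2 rad), both end flaps are folded in below 0.15 rad, and the lid is shut below 0.05 rad, held by the catch (x of dropper in the frame of carton between -0.05 and 0.05 m and y of dropper in the frame of carton between -0.085 and 0.085 m and z of dropper in the frame of carton below 0.012 m and angle between dropper's own z axis and vertical below 0.2 rad and value of joint each of near_flap, far_flap below 0.15 rad and value of joint lid below 0.05 rad and linear speed of dropper below 0.02 m/s); the robot touches nothing.
It fails at once if the carton is crushed: the robot presses on it or its flaps with more than 60 N (contact force between any of the arm, the fingers and carton above 60 N).
It fails at once if a bystander jar is moved by more than 30 mm (distance of any of red_jar, yellow_jar, brown_jar from where it was at the start of the episode above 0.03 m).
It also fails if it takes over 72 s, if anything falls off the work surface, if the arm or the gripper's body presses on something with over 40 N, if the wrist force passes 120 N, or if a joint passes its speed limit or range.

## Working session

There is one attempt and no reset: what is moved stays moved. The work goes in short steps, Python scripts to look and compute and a tool call to move; the robot and the scene stay as the last step left them, time stands still between calls to the robot, and variables do not carry over. Pictures are saved under pics/ and viewed, about 8 in all and at most 12, crops included, and the job is handed in when it is done.

Besides the shell and the picture viewer there is one more tool, called after "Call:" in YAML: its name, and indented under it one key for each argument. play_rows: Moves the arm, as the interface text tells. Its arguments: {"type":"object","properties":{"commands":{"type":"array","items":{"type":"array","items":{"type":"array","items":{"type":"number"}}}}},"required":["commands"]}

```bash
ls; mkdir -p pics; python3 - <<'E'
from station import r
import cv2,numpy as np
s=r.sense(); print(s)
for n in ["scene","side","wrist"]:
    c=r.capture(n); np.savez(f"{n}0.npz",**{k:v for k,v in c.items()})
    cv2.imwrite(f"pics/{n}0.png",c["image"][:,:,::-1]); print(n,c["intrinsics"].tolist(),[ (k,np.round(v,4).tolist()) for k,v in c.items() if k in("extrinsics","mount")],c.keys())
a=cv2.imread("pics/scene0.png");b=cv2.imread("pics/side0.png")
E
```

```text
pics
{'time_s': 0.0, 'joints': array([ 8.54624951e+01,  2.20895507e+01,  3.78878008e-01, -2.72742748e-02,
       -6.84100414e+01, -1.48170820e+01]), 'joint_velocities': array([ 0.02834621, -0.06457986,  0.04563427, -0.04016641, -0.02041526,
        0.03906571]), 'effort': array([ 9.47205699e-04, -3.90665352e+01,  1.87403226e+01,  4.21974957e+00,
        1.08678508e-02, -1.85880353e-04]), 'tcp_pos': array([0.20691877, 0.58911563, 0.22147063]), 'ee_rot': array([[ 9.43427450e-01, -3.31578462e-01, -6.07914827e-04],
       [-3.31579001e-01, -9.43425196e-01, -2.06519668e-03],
       [ 1.11252573e-04,  2.14993502e-03, -9.99997683e-01]]), 'wrist_force': array([ 0.01312706, -0.4725897 , -0.41539358]), 'moment': array([-0.01400666, -0.05030785,  0.02822639]), 'gripper_width': 0.9962768429499113}
scene [[483.64995242741037, 0.0, 324.38000839858887], [0.0, 483.64995242741037, 202.23617125853406], [0.0, 0.0, 1.0]] [('extrinsics', [[-0.719, 0.3811, -0.5813, -0.3477], [-0.695, -0.3839, 0.6079, 0.9813], [0.0085, 0.8411, 0.5409, 0.9457], [0.0, 0.0, 0.0, 1.0]])] dict_keys(['image', 'range_z', 'intrinsics', 'extrinsics'])
side [[458.9876695473682, 0.0, 323.7620923164185], [0.0, 458.9876695473682, 205.69964467751214], [0.0, 0.0, 1.0]] [('extrinsics', [[0.7299, 0.6165, -0.2953, 0.1894], [-0.6835, 0.653, -0.3263, -0.4272], [-0.0084, 0.44, 0.898, 1.278], [0.0, 0.0, 0.0, 1.0]])] dict_keys(['image', 'range_z', 'intrinsics', 'extrinsics'])
wrist [[306.0963108091165, 0.0, 319.42406087841636], [0.0, 306.0963108091165, 202.3946669272615], [0.0, 0.0, 1.0]] [('mount', [[0.0001, 0.9615, 0.2748, 0.0748], [1.0, -0.0001, 0.0001, 0.0004], [0.0001, 0.2748, -0.9615, -0.1635], [0.0, 0.0, 0.0, 1.0]])] dict_keys(['image', 'range_z', 'intrinsics', 'mount'])
```

View pics/scene0.png

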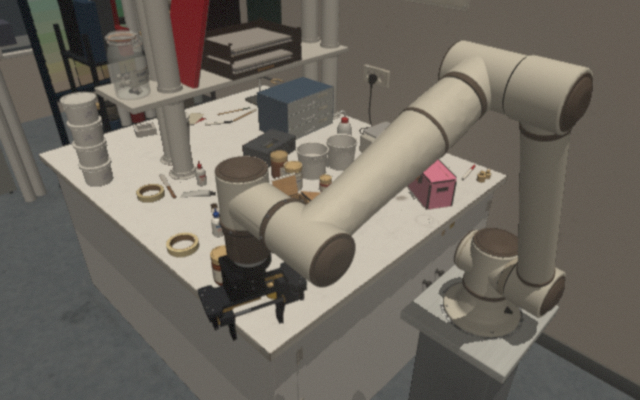

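View pics/side0.png

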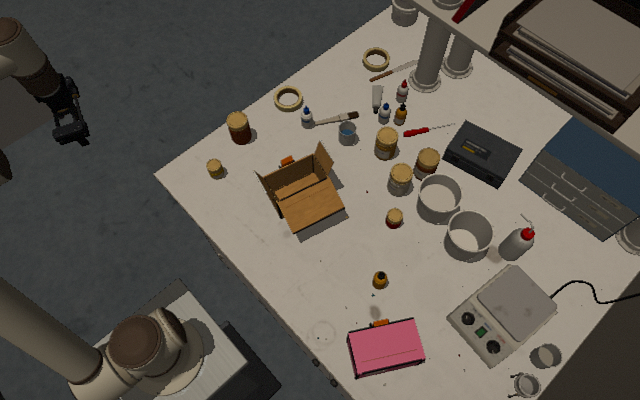

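Scene view: the arm hides the carton. Side view: the carton is at about (305,190), with its orange catch at (288,160) and its lid drooping toward (315,215). Candidates for the dropper bottle:
- (380,280): orange with a black cap, alone to the right of the carton. This is the one I choose.
- (400,113): orange and black at the far back, so scenery.
- (385,113) and (307,117): blue caps.

The pink carton at (387,347) is a look-alike.

```bash
cat > h.py <<'E'
import numpy as np,cv2
def cloud(c,T):
    K=c["intrinsics"];z=c["range_z"];v,u=np.mgrid[:400,:640]
    P=np.stack([(u-K[0,2])/K[0,0]*z,-(v-K[1,2])/K[1,1]*z,-z],-1)
    W=P@T[:3,:3].T+T[:3,3]; W[z<=0]=np.nan
    return W
def wristT(s,c):
    T=np.eye(4);T[:3,:3]=s["ee_rot"];T[:3,3]=s["tcp_pos"];return T@c["mount"]
def proj(W,c,T):
    p=(np.asarray(W)-T[:3,3])@T[:3,:3];K=c["intrinsics"]
    return np.stack([K[0,2]+K[0,0]*p[...,0]/-p[...,2],K[1,2]+K[1,1]*p[...,1]/p[...,2]],-1)
def ray(u,v,c,T,h):
    K=c["intrinsics"];d=T[:3,:3]@np.array([(u-K[0,2])/K[0,0],-(v-K[1,2])/K[1,1],-1]);o=T[:3,3]
    return o+d*(h-o[2])/d[2]
E
python3 - <<'E'
from h import *
c=dict(np.load("side0.npz"));W=cloud(c,c["extrinsics"]);im=c["image"]
cv2.imwrite("pics/crop1.png",cv2.resize(im[95:325,180:460,::-1],None,fx=2.8,fy=2.6,interpolation=cv2.INTER_CUBIC))
hsv=cv2.cvtColor(im,cv2.COLOR_RGB2HSV)
for n,(u,v) in dict(dropper=(380,276),red=(394,212),y=(400,170),b=(386,133),b2=(427,153),l=(238,118),s=(214,163),look=(400,108)).items():
    print(n,np.round(W[v-2:v+3,u-2:u+3].reshape(-1,3)[12],3))
print("bench",np.round(W[300,340],3),np.round(W[250,340],3))
m=cv2.inRange(hsv,(5,150,120),(22,255,255)); n,l,st,ce=cv2.connectedComponentsWithStats(m)
for i in range(1,n):
    if st[i,4]>15:
        p=np.nanmedian(W[l==i],0); print(st[i],np.round(p,3))
# high points around carton
for h0,h1 in((.1,.118),(.118,.2),(.05,.1)):
    q=(W[...,2]>h0)&(W[...,2]<h1)
    q[:, :245]=0;q[:,350:]=0;q[:140]=0;q[245:]=0
    print(h0,q.sum(),np.round(np.nanmin(W[q],0),3),np.round(np.nanmax(W[q],0),3))
s=dict(np.load("wrist0.npz"))
E
```

```text
dropper [ 0.546 -0.252  0.092]
red [ 0.726 -0.141  0.059]
y [ 0.821 -0.069  0.101]
b [0.892 0.054 0.093]
b2 [ 0.927 -0.083  0.096]
l [0.591 0.413 0.099]
s [0.445 0.362 0.052]
look [1.006 0.097 0.077]
bench [ 0.44  -0.21   0.001] [ 0.545 -0.102 -0.   ]
[281 156  12   8  52] [0.591 0.175 0.129]
[275 173  44  26 393] [0.591 0.146 0.005]
[ 276  178   68   54 1872] [0.551 0.03  0.099]
[375 274  10   8  25] [ 0.545 -0.255  0.066]
[374 319  14   7  67] [ 0.45  -0.341  0.129]
0.1 1213 [0.47  0.002 0.1  ] [0.671 0.192 0.118]
0.118 631 [0.463 0.047 0.118] [0.687 0.19  0.181]
0.05 1668 [ 0.461 -0.039  0.05 ] [0.667 0.19  0.1  ]
```

View pics/crop1.png

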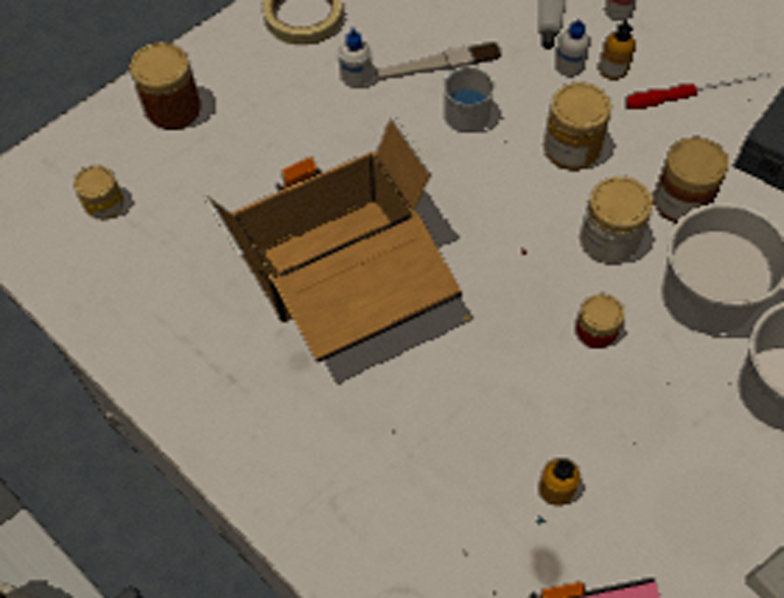

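```bash
python3 - <<'E'
from h import *
c=dict(np.load("side0.npz"));W=cloud(c,c["extrinsics"]);im=c["image"]
hsv=cv2.cvtColor(im,cv2.COLOR_RGB2HSV)
m=cv2.inRange(hsv,(5,150,120),(22,255,255)); n,l,st,ce=cv2.connectedComponentsWithStats(m)
i=1+np.argmax(st[1:,4]);P=W[l==i];P=P[P[:,2]>.05]
mu=np.median(P,0);u,s,v=np.linalg.svd(P-mu,full_matrices=False);n=v[2]*np.sign(v[2,2]);print("lid plane",n,mu,np.std((P-mu)@v[2]))
k=abs((P-mu)@v[2])<.006;P=P[k]
# hinge dir horizontal in plane
d=np.cross(n,[0,0,1]);d/=np.linalg.norm(d);e=np.cross(n,d)
if e[2]<0:e=-e
print("hinge dir",d,"upslope",e,"droop",np.arcsin(e[2]))
a=(P-mu)@d;b=(P-mu)@e
ra=np.percentile(a,[.5,99.5]);rb=np.percentile(b,[.5,99.5]);print(ra,rb, ra[1]-ra[0],rb[1]-rb[0])
rect=cv2.minAreaRect((np.stack([a,b],1)*1000).astype(np.float32));print(rect)
h=mu+d*ra.mean()+e*rb[1];print("hinge mid",h)
x=np.array([e[0],e[1],0]);x/=np.linalg.norm(x);print("yaw",np.arctan2(x[1],x[0]),"centre",h+.05*x, "edge mid",mu+d*ra.mean()+e*rb[0])
# dark catch wall rim: points at z .1-.112 far from lid
yaw=np.arctan2(x[1],x[0]);R=np.array([[np.cos(yaw),-np.sin(yaw)],[np.sin(yaw),np.cos(yaw)]])
o=(h+.05*x)[:2];C=(W[...,:2]-o)@R
box=(abs(C[...,0])<.2)&(abs(C[...,1])<.2)
for lo,hi in((.1,.107),(.118,.19),(.06,.09)):
    q=box&(W[...,2]>lo)&(W[...,2]<hi);print(lo,q.sum(),np.percentile(C[q],[1,10,90,99],axis=0).round(3).tolist())
cm=box&(l>0)&(W[...,2]>.112)&(C[...,0]>.03);print("catch in carton",cm.sum(),np.round(np.median(C[cm],0),4),np.percentile(W[cm][:,2],[5,95]))
for sg in(1,-1):
    q=box&(W[...,2]>.115)&(sg*C[...,1]>.07)&(abs(C[...,0])<.05)
    p=np.c_[C[q][:,1]*sg-.084,W[q][:,2]-.109];print("flap",sg,q.sum(),"angle",np.pi-np.arctan2(np.sum(p[:,1]*np.hypot(*p.T)),np.sum(p[:,0]*np.hypot(*p.T))),p.max(0))
# dropper
D=W[(np.hypot(W[...,0]-.546,W[...,1]+.255)<.035)&(W[...,2]>.01)]
for lo,hi in((.01,.065),(.065,.075),(.075,.11)):
    q=D[(D[:,2]>lo)&(D[:,2]<hi)];print(len(q),q.min(0),q.max(0),np.median(q,0))
E
```

```text
lid plane [-0.08910281 -0.34870522  0.93298733] [0.55077125 0.02998474 0.09903904] 0.002565472035210817
hinge dir [-0.96886995  0.24757025  0.        ] upslope [0.23097991 0.90394338 0.35990921] droop 0.3681705831687699
[-0.08515141  0.08066105] [-0.04625445  0.04634534] 0.1658124557395359 0.09259978988938058
((-2.7838668823242188, 1.1318092346191406), (169.3494873046875, 95.1801986694336), 0.14882932603359222)
hinge mid [0.56365138 0.07132247 0.11571915]
yaw 1.3206246948532272 centre [0.57602989 0.11976596 0.11571915] edge mid [ 0.54226269 -0.0123825   0.08239164]
0.1 509 [[-0.101, -0.083], [-0.091, -0.072], [0.051, 0.067], [0.062, 0.084]]
0.118 633 [[-0.054, -0.105], [-0.045, -0.101], [0.053, 0.1], [0.062, 0.108]]
0.06 890 [[-0.142, -0.083], [-0.138, -0.076], [0.052, 0.07], [0.054, 0.086]]
catch in carton 53 [ 0.058  -0.0009] [0.12242737 0.13501394]
flap 1 172 angle 1.8730797707520395 [0.02410977 0.07061752]
flap -1 358 angle 1.8390620144924537 [0.02269581 0.07178863]
130 [ 0.53382587 -0.26821273  0.01106221] [ 0.57153153 -0.23082201  0.06494799] [ 0.54146377 -0.25714598  0.0547667 ]
33 [ 0.53760125 -0.26243994  0.06517349] [ 0.5654468  -0.23301101  0.07241361] [ 0.54612166 -0.25065622  0.06662079]
46 [ 0.54311243 -0.25831607  0.07515279] [ 0.56211181 -0.24057038  0.10652496] [ 0.55056438 -0.25104313  0.08778081]
```

Call:
play_rows:
  commands:
    - [[0.0173,-0.042,0.0015,0,0,-0.0741,0],[0.0346,-0.084,0.003,0,0,-0.1482,0],[0.0518,-0.126,0.0045,0,0,-0.2224,0],[0.0691,-0.168,0.006,0,0,-0.2965,0],[0.0864,-0.21,0.0075,0,0,-0.3706,0]]

```text
time_s: 0.65
tcp_pos: [0.2937, 0.3777, 0.2299]
ee_rot: [[0.758, -0.653, -0.0], [-0.653, -0.758, -0.0], [0.0, 0.0, -1.0]]
wrist_force: [0.8, 0.2, 0.2]
gripper_width: 1.001
```

Call:
play_rows:
  commands:
    - [[0.0173,-0.042,0.0015,0,0,-0.0741,0],[0.0346,-0.084,0.003,0,0,-0.1482,0],[0.0518,-0.126,0.0045,0,0,-0.2224,0],[0.0691,-0.168,0.006,0,0,-0.2965,0],[0.0864,-0.21,0.0075,0,0,-0.3706,0]]

```text
time_s: 1.15
tcp_pos: [0.38, 0.1678, 0.2377]
ee_rot: [[0.47, -0.883, 0.0], [-0.883, -0.47, 0.0], [-0.0, -0.0, -1.0]]
wrist_force: [1.0, 0.6, -0.1]
gripper_width: 0.999
```

Call:
play_rows:
  commands:
    - [[0.0173,-0.042,0.0015,0,0,-0.0741,0],[0.0346,-0.084,0.003,0,0,-0.1482,0],[0.0518,-0.126,0.0045,0,0,-0.2224,0],[0.0691,-0.168,0.006,0,0,-0.2965,0],[0.0864,-0.21,0.0075,0,0,-0.3706,0]]

```text
time_s: 1.65
tcp_pos: [0.4665, -0.0422, 0.2452]
ee_rot: [[0.118, -0.993, 0.0], [-0.993, -0.118, 0.0], [-0.0, -0.0, -1.0]]
wrist_force: [1.1, -0.1, 0.2]
gripper_width: 1.004
```

Call:
play_rows:
  commands:
    - [[0.0173,-0.042,0.0015,0,0,-0.0741,0],[0.0346,-0.084,0.003,0,0,-0.1482,0],[0.0518,-0.126,0.0045,0,0,-0.2224,0],[0.0691,-0.168,0.006,0,0,-0.2965,0],[0.0864,-0.21,0.0075,0,0,-0.3706,0]]

```text
time_s: 2.15
tcp_pos: [0.553, -0.2522, 0.2522]
ee_rot: [[-0.25, -0.968, -0.001], [-0.968, 0.25, 0.0], [-0.0, 0.001, -1.0]]
wrist_force: [1.1, 0.4, 0.3]
gripper_width: 0.999
```

Tracking is precise. Next I measure the dropper from the wrist and scene cameras, and re-measure the carton with the arm out of the way.

```bash
python3 - <<'E'
from station import r
from h import *
s=r.sense();c=r.capture("wrist");T=wristT(s,c);W=cloud(c,T)
print(s["joints"].round(1))
im=c["image"][:,:,::-1]
D=W[(np.hypot(W[...,0]-.5525,W[...,1]+.25)<.035)&(W[...,2]>.015)&(W[...,2]<.12)]
for lo in np.arange(.02,.11,.01):
    q=D[(D[:,2]>lo)&(D[:,2]<lo+.01)]
    if len(q)>3:print(round(lo,3),len(q),q.min(0).round(4),q.max(0).round(4),(np.ptp(q,0)).round(4))
u,v=proj([.5525,-.25,.05],c,T).astype(int);print(u,v)
x0=max(u-100,0);y0=max(v-75,0)
a=cv2.resize(im[y0:y0+150,x0:x0+200],(400,300),interpolation=cv2.INTER_CUBIC)
c2=r.capture("scene");T2=c2["extrinsics"];W2=cloud(c2,T2)
D=W2[(np.hypot(W2[...,0]-.5525,W2[...,1]+.25)<.03)&(W2[...,2]>.015)&(W2[...,2]<.12)]
if len(D):print("scene dropper",len(D),D.min(0),D.max(0))
np.savez("scene1.npz",**c2)
uv=proj([.576,.12,.1],c2,T2).astype(int);print(uv)
b=c2["image"][max(uv[1]-60,0):uv[1]+60,max(uv[0]-80,0):uv[0]+80,::-1]
cv2.imwrite("pics/c2.png",np.hstack([a,cv2.resize(b,(400,300),interpolation=cv2.INTER_CUBIC)]))
E
```

```text
[ -9.3  19.3   0.7  -0.  -71.4  -5.2]
0.02 34 [ 0.5386 -0.269   0.0201] [ 0.5739 -0.2563  0.03  ] [0.0353 0.0127 0.0098]
0.03 29 [ 0.5379 -0.2689  0.0301] [ 0.571  -0.2541  0.0397] [0.0331 0.0149 0.0096]
0.04 38 [ 0.5375 -0.269   0.0401] [ 0.5755 -0.2524  0.0499] [0.038  0.0165 0.0098]
0.05 152 [ 0.5374 -0.2688  0.0504] [ 0.5748 -0.2314  0.06  ] [0.0375 0.0374 0.0095]
0.06 375 [ 0.5388 -0.2677  0.06  ] [ 0.5734 -0.2331  0.0692] [0.0346 0.0346 0.0092]
0.07 26 [ 0.5463 -0.2596  0.0715] [ 0.5638 -0.2502  0.0793] [0.0175 0.0094 0.0078]
0.08 192 [ 0.5464 -0.2593  0.0805] [ 0.5652 -0.2407  0.0897] [0.0187 0.0186 0.0092]
0.09 28 [ 0.5521 -0.2537  0.0901] [ 0.5589 -0.2476  0.0999] [0.0068 0.0061 0.0098]
0.1 18 [ 0.5533 -0.2521  0.1001] [ 0.558  -0.2478  0.1026] [0.0047 0.0043 0.0024]
319 181
scene dropper 182 [ 0.53514821 -0.25817361  0.01534054] [ 0.57362803 -0.22170504  0.09786058]
[301 211]
```

View pics/c2.png

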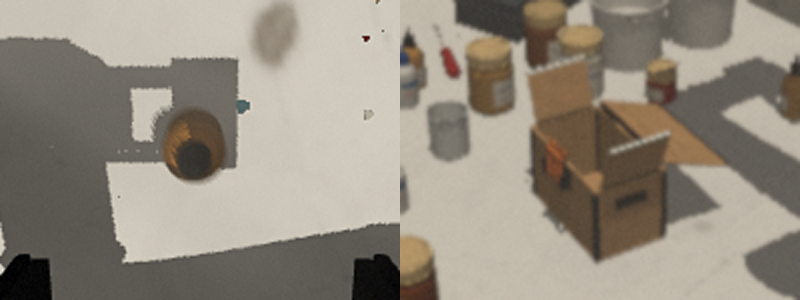

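Call:
play_rows:
  commands:
    - [[0.003,0,-0.045,0,0,0,0],[0.003,0,-0.09,0,0,0,0],[0.003,0,-0.135,0,0,0,0],[0.003,0,-0.17,0,0,0,0],[0.003,0,-0.192,0,0,0,0]]

```text
time_s: 2.75
tcp_pos: [0.5534, -0.2493, 0.0571]
ee_rot: [[-0.247, -0.969, -0.005], [-0.969, 0.247, 0.002], [-0.0, 0.006, -1.0]]
wrist_force: [-0.1, 0.2, -0.8]
gripper_width: 0.998
```

Call:
play_rows:
  commands:
    - [[0,0,0,0,0,0,0],[0,0,0,0,0,0,1],[0,0,0,0,0,0,1],[0,0,0,0,0,0,1],[0,0,0,0,0,0,1]]

```text
time_s: 3.25
tcp_pos: [0.5564, -0.2504, 0.062]
ee_rot: [[-0.247, -0.969, 0.003], [-0.969, 0.247, -0.0], [-0.0, -0.003, -1.0]]
wrist_force: [0.8, 0.4, -0.1]
gripper_width: 0.722
```

Call:
play_rows:
  commands:
    - [[0,0,0,0,0,0,1],[0,0,0,0,0,0,1],[0,0,0,0,0,0,1],[0,0,0,0,0,0,1]]

```text
time_s: 3.65
tcp_pos: [0.5557, -0.2504, 0.0606]
ee_rot: [[-0.247, -0.969, 0.0], [-0.969, 0.247, -0.0], [0.0, -0.0, -1.0]]
wrist_force: [0.5, -0.2, 0.3]
gripper_width: 0.356
```

Call:
play_rows:
  commands:
    - [[0,0,0.02,0,0,0,1],[0,0,0.055,0,0,0,1],[0,0,0.09,0,0,0,1],[0,0,0.125,0,0,0,1],[0,0,0.16,0,0,0,1]]

```text
time_s: 4.15
tcp_pos: [0.5554, -0.2503, 0.2219]
ee_rot: [[-0.247, -0.969, -0.0], [-0.969, 0.247, 0.0], [-0.0, 0.0, -1.0]]
wrist_force: [0.1, -0.3, -0.5]
gripper_width: 0.009
```

The fingers were still closing when I lifted, so the grip missed. I check where the bottle is now.

```bash
python3 - <<'E'
from station import r
from h import *
for n in("wrist","side"):
    s=r.sense();c=r.capture(n);T=wristT(s,c) if n=="wrist" else c["extrinsics"];W=cloud(c,T)
    D=W[(np.hypot(W[...,0]-.5555,W[...,1]+.25)<.06)&(W[...,2]>.015)&(W[...,2]<.11)]
    for lo in np.arange(.04,.11,.01):
        q=D[(D[:,2]>lo)&(D[:,2]<lo+.01)]
        if len(q)>3:print(n,round(lo,3),len(q),q.min(0).round(4),q.max(0).round(4))
print(s["gripper_width"])
E
```

```text
wrist 0.04 43 [ 0.5375 -0.2692  0.0402] [ 0.5755 -0.2517  0.0499]
wrist 0.05 182 [ 0.5374 -0.2691  0.0503] [ 0.5754 -0.2316  0.06  ]
wrist 0.06 443 [ 0.539  -0.2685  0.06  ] [ 0.5734 -0.2331  0.0695]
wrist 0.07 36 [ 0.5464 -0.2602  0.0715] [ 0.5634 -0.2517  0.08  ]
wrist 0.08 226 [ 0.5465 -0.2597  0.0802] [ 0.5651 -0.2409  0.09  ]
wrist 0.09 32 [ 0.5522 -0.2542  0.0901] [ 0.5593 -0.2474  0.0997]
wrist 0.1 21 [ 0.5533 -0.2532  0.1003] [ 0.5581 -0.248   0.1031]
side 0.04 15 [ 0.5345 -0.269   0.0412] [ 0.5507 -0.2388  0.0497]
side 0.05 34 [ 0.5342 -0.2682  0.0501] [ 0.5705 -0.231   0.0597]
side 0.06 68 [ 0.5349 -0.2672  0.0601] [ 0.5713 -0.2323  0.0692]
side 0.07 12 [ 0.544  -0.2589  0.0703] [ 0.5533 -0.2417  0.079 ]
side 0.08 29 [ 0.544  -0.2585  0.0823] [ 0.5622 -0.2413  0.0893]
side 0.09 8 [ 0.5438 -0.254   0.0906] [ 0.5537 -0.247   0.0981]
0.005800196637655274
```

Call:
play_rows:
  commands:
    - [[0,0,0,0,0,0,0.3],[0,0,0,0,0,0,0.3],[0,0,0,0,0,0,0.3],[0,0,0,0,0,0,0.3],[0,0,0,0,0,0,0.3]]

```text
time_s: 4.75
tcp_pos: [0.5555, -0.2503, 0.2197]
ee_rot: [[-0.247, -0.969, -0.001], [-0.969, 0.247, 0.0], [0.0, 0.001, -1.0]]
wrist_force: [0.8, 0.1, 0.3]
gripper_width: 0.376
```

Call:
play_rows:
  commands:
    - [[0,0,0,0,0,0,0.3],[0,0,0,0,0,0,0.3],[0,0,0,0,0,0,0.3],[0,0,0,0,0,0,0.3]]

```text
time_s: 5.15
tcp_pos: [0.5557, -0.2503, 0.2206]
ee_rot: [[-0.247, -0.969, 0.0], [-0.969, 0.247, -0.0], [-0.0, -0.0, -1.0]]
wrist_force: [-0.0, -0.1, -0.4]
gripper_width: 0.677
```

Call:
play_rows:
  commands:
    - [[0,0,-0.04,0,0,0,0.3],[0,0,-0.08,0,0,0,0.3],[0,0,-0.12,0,0,0,0.3],[0,0,-0.145,0,0,0,0.3],[0,0,-0.16,0,0,0,0.3]]

```text
time_s: 5.65
tcp_pos: [0.5542, -0.25, 0.0578]
ee_rot: [[-0.247, -0.969, -0.004], [-0.969, 0.247, 0.001], [0.0, 0.004, -1.0]]
wrist_force: [-0.2, -0.6, -0.1]
gripper_width: 0.698
```

Call:
play_rows:
  commands:
    - [[0,0,0,0,0,0,0.3],[0,0,0,0,0,0,1],[0,0,0,0,0,0,1],[0,0,0,0,0,0,1],[0,0,0,0,0,0,1]]

```text
time_s: 6.15
tcp_pos: [0.5562, -0.2504, 0.0616]
ee_rot: [[-0.247, -0.969, 0.002], [-0.969, 0.247, -0.0], [-0.0, -0.002, -1.0]]
wrist_force: [-0.1, -0.1, -0.1]
gripper_width: 0.418
```

Call:
play_rows:
  commands:
    - [[0,0,0,0,0,0,1],[0,0,0,0,0,0,1],[0,0,0,0,0,0,1],[0,0,0,0,0,0,1],[0,0,0,0,0,0,1]]

```text
time_s: 6.65
tcp_pos: [0.5563, -0.2505, 0.0612]
ee_rot: [[-0.247, -0.969, 0.001], [-0.969, 0.247, -0.001], [0.0, -0.002, -1.0]]
wrist_force: [0.4, -1.2, 3.4]
gripper_width: 0.307
```

Call:
play_rows:
  commands:
    - [[0,0,0.005,0,0,0,1],[0,0,0.01,0,0,0,1],[0,0,0.011,0,0,0,1],[0,0,0.011,0,0,0,1],[0,0,0.011,0,0,0,1]]

```text
time_s: 7.15
tcp_pos: [0.555, -0.2501, 0.0709]
ee_rot: [[-0.247, -0.969, -0.002], [-0.969, 0.247, 0.001], [-0.0, 0.002, -1.0]]
wrist_force: [0.3, -0.1, -0.8]
gripper_width: 0.208
```

```bash
python3 - <<'E'
from station import r
from h import *
c=r.capture("side");T=c["extrinsics"]
u,v=proj([.5555,-.25,.08],c,T).astype(int)
cv2.imwrite("pics/c3.png",cv2.resize(c["image"][v-50:v+50,u-70:u+70,::-1],(700,500),interpolation=cv2.INTER_CUBIC))
print(u,v,r.sense()["gripper_width"])
E
```

```text
381 274 0.2069193829397383
```

View pics/c3.png

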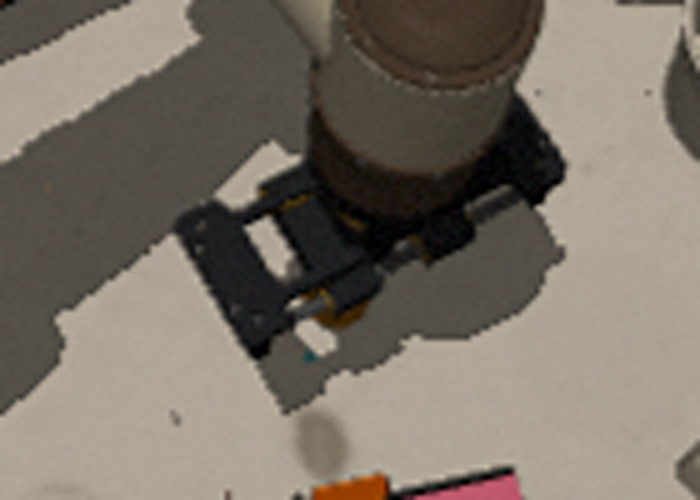

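Call:
play_rows:
  commands:
    - [[0,0,0.02,0,0,0,1],[0,0,0.055,0,0,0,1],[0,0,0.09,0,0,0,1],[0,0,0.125,0,0,0,1],[0,0,0.15,0,0,0,1]]

```text
time_s: 7.7
tcp_pos: [0.5561, -0.2505, 0.2239]
ee_rot: [[-0.247, -0.969, 0.002], [-0.969, 0.247, -0.001], [0.0, -0.002, -1.0]]
wrist_force: [-0.7, 0.0, -0.6]
gripper_width: 0.207
```

Call:
play_rows:
  commands:
    - [[0.002,0.035,0,0,0,0,1],[0.004,0.075,0,0,0,0,1],[0.006,0.115,0,0,0,0,1],[0.008,0.155,0,0,0,0,1],[0.011,0.195,0,0,0,0,1]]

```text
time_s: 8.2
tcp_pos: [0.5661, -0.0538, 0.2212]
ee_rot: [[-0.247, -0.969, -0.001], [-0.969, 0.247, 0.0], [0.0, 0.001, -1.0]]
wrist_force: [0.8, -0.4, -2.0]
gripper_width: 0.208
```

Call:
play_rows:
  commands:
    - [[0.002,0.04,0,0,0,0,1],[0.004,0.08,0,0,0,0,1],[0.006,0.12,0,0,0,0,1],[0.008,0.155,0,0,0,0,1],[0.01,0.175,0,0,0,0,1]]

```text
time_s: 8.7
tcp_pos: [0.5763, 0.1222, 0.221]
ee_rot: [[-0.245, -0.97, -0.001], [-0.97, 0.245, 0.0], [0.0, 0.001, -1.0]]
wrist_force: [-0.2, -0.4, -1.7]
gripper_width: 0.212
```

```bash
python3 - <<'E'
from station import r
from h import *
c=r.capture("scene");T=c["extrinsics"]
u,v=proj([.575,.12,.12],c,T).astype(int)
c2=r.capture("side");u2,v2=proj([.575,.12,.12],c2,c2["extrinsics"]).astype(int)
f=lambda c,u,v:cv2.resize(c["image"][max(v-60,0):v+60,u-80:u+80,::-1],(400,300),interpolation=cv2.INTER_CUBIC)
cv2.imwrite("pics/c4.png",np.hstack([f(c,u,v),f(c2,u2,v2)]))
print(r.sense()["gripper_width"],r.sense()["tcp_pos"])
E
```

```text
0.21040085323734814 [0.57655451 0.12219595 0.22081639]
```

View pics/c4.png

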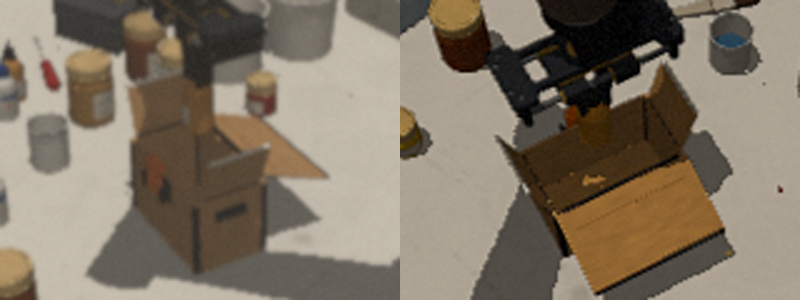

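Both views show the bottle hanging upright over the middle of the open carton, so I lower and release it.

Call:
play_rows:
  commands:
    - [[0,-0.002,-0.035,0,0,0,1],[0,-0.002,-0.07,0,0,0,1],[0,-0.002,-0.1,0,0,0,1],[0,-0.002,-0.125,0,0,0,1],[0,-0.002,-0.138,0,0,0,1]]

```text
time_s: 9.3
tcp_pos: [0.575, 0.1162, 0.0809]
ee_rot: [[-0.248, -0.969, -0.005], [-0.969, 0.248, -0.002], [0.003, 0.004, -1.0]]
wrist_force: [-1.2, -0.7, -1.0]
gripper_width: 0.212
```

Call:
play_rows:
  commands:
    - [[0,0,-0.003,0,0,0,1],[0,0,-0.006,0,0,0,1],[0,0,-0.006,0,0,0,1],[0,0,-0.006,0,0,0,0.5],[0,0,-0.006,0,0,0,0.5]]

```text
time_s: 9.8
tcp_pos: [0.5774, 0.118, 0.0788]
ee_rot: [[-0.247, -0.969, 0.002], [-0.969, 0.247, 0.001], [-0.001, -0.002, -1.0]]
wrist_force: [-0.2, -0.4, -0.3]
gripper_width: 0.314
```

Call:
play_rows:
  commands:
    - [[0,0,0,0,0,0,0.5],[0,0,0,0,0,0,0.5],[0,0,0,0,0,0,0.5],[0,0,0,0,0,0,0.5],[0,0,0,0,0,0,0.5]]

```text
time_s: 10.3
tcp_pos: [0.5767, 0.1177, 0.0775]
ee_rot: [[-0.247, -0.969, -0.0], [-0.969, 0.247, -0.0], [0.0, 0.0, -1.0]]
wrist_force: [1.0, 0.2, -0.8]
gripper_width: 0.494
```

Call:
play_rows:
  commands:
    - [[0,0,0.03,0,0,0,0.5],[0,0,0.07,0,0,0,0.7],[0,0,0.11,0,0,0,1],[0,0,0.15,0,0,0,1],[0,0,0.19,0,0,0,1]]

```text
time_s: 10.8
tcp_pos: [0.5764, 0.1175, 0.2693]
ee_rot: [[-0.247, -0.969, 0.0], [-0.969, 0.247, 0.0], [-0.0, -0.0, -1.0]]
wrist_force: [1.4, 0.3, -0.8]
gripper_width: 0.219
```

```bash
cat > look.py <<'E'
from station import r
from h import *
import sys
O=np.array([.576,.12]);yaw=1.3206;R=np.array([[np.cos(yaw),-np.sin(yaw)],[np.sin(yaw),np.cos(yaw)]])
def cart(W): return np.dstack([(W[...,:2]-O)@R,W[...,2:]])
if __name__=="__main__":
    s=r.sense();print(s["time_s"],s["joints"].round(1),s["tcp_pos"].round(4))
    F=[]
    for n in sys.argv[2:]:
        c=r.capture(n);T=wristT(s,c) if n=="wrist" else c["extrinsics"];W=cart(cloud(c,T))
        u,v=proj([.576,.12,.1],c,T).astype(int);k=150 if n=="wrist" else 70
        u=int(np.clip(u,k,640-k));v=int(np.clip(v,k*3//4,400-k*3//4))
        F.append(cv2.resize(c["image"][v-k*3//4:v+k*3//4,u-k:u+k,::-1],(400,300),interpolation=cv2.INTER_CUBIC))
        ins=(abs(W[...,0])<.04)&(abs(W[...,1])<.078)&(W[...,2]>.03)&(W[...,2]<.108)
        if ins.sum()>5:print(n,"inside",ins.sum(),W[ins].min(0).round(3),W[ins].max(0).round(3))
        for sg in(1,-1):
            q=(abs(W[...,0])<.035)&(sg*W[...,1]>-.0)&(sg*W[...,1]<.16)&(W[...,2]>.1085)&(W[...,2]<.19)
            p=np.c_[.084-W[q][:,1]*sg,W[q][:,2]-.109]
            if len(p)>5:
                a=np.arctan2(p[:,1],p[:,0])[np.hypot(*p.T)>.03];print(n,"flap",sg,len(a),np.percentile(a,[10,50,90]).round(2) if len(a) else "")
        q=(abs(W[...,1])<.07)&(np.hypot(W[...,0]+.05,W[...,2]-.114)>.04)&(np.hypot(W[...,0]+.05,W[...,2]-.114)<.1)&((W[...,0]<-.055)|(W[...,2]>.14))&(W[...,2]>.02)
        a=np.arctan2(W[...,2][q]-.114,W[...,0][q]+.05)%(2*np.pi);print(n,"lid",q.sum(),np.percentile(a,[10,50,90]).round(2) if q.sum()>5 else "")
    if F:cv2.imwrite(sys.argv[1],np.hstack(F))
E
python3 look.py pics/c5.png wrist side
```

```text
10.8 [ 27.3  16.8  -0.5  -0.  -72.7 -41.6] [0.5764 0.1175 0.2693]
wrist inside 842 [-0.038 -0.018  0.031] [0.038 0.078 0.107]
wrist flap 1 2275 [1.78 1.82 1.84]
wrist flap -1 2299 [1.87 1.89 1.9 ]
wrist lid 7108 [3.47 3.49 3.5 ]
side inside 116 [-0.017 -0.014  0.039] [0.012 0.024 0.106]
side flap 1 93 [1.84 1.87 1.9 ]
side flap -1 189 [1.8  1.84 1.88]
side lid 967 [3.43 3.49 3.54]
```

View pics/c5.png

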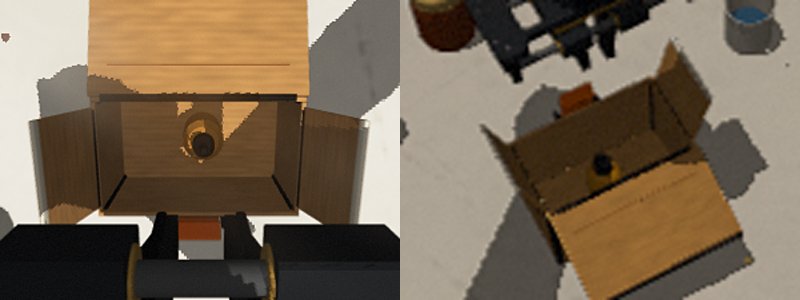

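The bottle stands upright on the floor at about carton (0, 3) mm. Flaps read about 1.85 and the lid 3.49. Next I fold the near flap with the shut fingers.

Call:
play_rows:
  commands:
    - [[-0.04,0.0105,0,0,0,0,1],[-0.082,0.021,0,0,0,0,1],[-0.124,0.032,0,0,0,0,1],[-0.124,0.032,-0.048,0,0,0,1],[-0.124,0.032,-0.098,0,0,0,1]]

```text
time_s: 11.4
tcp_pos: [0.4527, 0.1509, 0.1706]
ee_rot: [[-0.245, -0.97, 0.006], [-0.97, 0.245, 0.005], [-0.006, -0.005, -1.0]]
wrist_force: [0.6, 0.7, -0.8]
gripper_width: 0.004
```

Call:
play_rows:
  commands:
    - [[0.0078,-0.002,-0.018,0,0,0,1],[0.0165,-0.0042,-0.018,0,0,0,1],[0.0271,-0.0069,-0.017,0,0,0,1],[0.0358,-0.0092,-0.017,0,0,0,1],[0.0446,-0.0114,-0.019,0,0,0,1]]

```text
time_s: 11.9
tcp_pos: [0.4993, 0.1386, 0.1522]
ee_rot: [[-0.247, -0.969, 0.003], [-0.969, 0.247, 0.002], [-0.003, -0.003, -1.0]]
wrist_force: [-0.7, 0.4, 1.2]
gripper_width: 0.005
```

Call:
play_rows:
  commands:
    - [[0.0068,-0.0017,-0.004,0,0,0,1],[0.0136,-0.0035,-0.01,0,0,0,1],[0.0194,-0.005,-0.017,0,0,0,1],[0.0233,-0.0059,-0.023,0,0,0,1],[0.0252,-0.0064,-0.029,0,0,0,1]]

```text
time_s: 12.4
tcp_pos: [0.5229, 0.1318, 0.1208]
ee_rot: [[-0.247, -0.969, -0.0], [-0.969, 0.247, -0.0], [0.0, 0.0, -1.0]]
wrist_force: [-0.5, 0.1, 1.6]
gripper_width: 0.003
```

Call:
play_rows:
  commands:
    - [[0.001,0,-0.004,0,0,0,1],[0.002,0,-0.007,0,0,0,1],[0.002,0,-0.009,0,0,0,1],[0.002,0,-0.01,0,0,0,1]]

```text
time_s: 12.8
tcp_pos: [0.5243, 0.1319, 0.1114]
ee_rot: [[-0.247, -0.969, -0.0], [-0.969, 0.247, -0.0], [0.0, 0.0, -1.0]]
wrist_force: [-0.8, -0.1, 0.0]
gripper_width: 0.008
```

```bash
python3 look.py pics/x.png wrist side
```

```text
12.8 [ 31.3  20.2 -20.1   0.  -49.7 -45.6] [0.5243 0.1319 0.1114]
wrist inside 863 [-0.04  -0.017  0.03 ] [0.004 0.078 0.106]
wrist flap 1 6143 [0.05 0.09 2.13]
wrist flap -1 1724 [0.91 0.94 1.91]
wrist lid 50585 [1.31 1.45 3.49]
side inside 77 [-0.035 -0.014  0.041] [0.006 0.066 0.108]
side flap 1 162 [0.02 0.08 0.67]
side flap -1 194 [1.8  1.84 1.88]
side lid 1192 [1.39 3.48 3.53]
```

Call:
play_rows:
  commands:
    - [[0,0,-0.002,0,0,0,1],[0,0,-0.003,0,0,0,1],[0,0,0.047,0,0,0,1],[0,0,0.095,0,0,0,1],[0.02,-0.0051,0.098,0,0,0,1]]

```text
time_s: 13.4
tcp_pos: [0.5471, 0.1283, 0.2176]
ee_rot: [[-0.244, -0.97, 0.013], [-0.97, 0.244, 0.005], [-0.008, -0.012, -1.0]]
wrist_force: [1.0, 0.3, 0.7]
gripper_width: 0.008
```

Call:
play_rows:
  commands:
    - [[0.04,-0.01,0,0,0,0,1],[0.08,-0.0205,0,0,0,0,1],[0.12,-0.0307,0,0,0,0,1],[0.1565,-0.04,0,0,0,0,1],[0.1565,-0.04,-0.02,0,0,0,1]]

```text
time_s: 13.9
tcp_pos: [0.7063, 0.0856, 0.1906]
ee_rot: [[-0.249, -0.969, 0.007], [-0.969, 0.249, 0.001], [-0.002, -0.007, -1.0]]
wrist_force: [-1.0, 0.8, -0.9]
gripper_width: 0.006
```

Call:
play_rows:
  commands:
    - [[0,0,-0.02,0,0,0,1],[-0.0078,0.002,-0.038,0,0,0,1],[-0.0165,0.0042,-0.038,0,0,0,1],[-0.0271,0.0069,-0.037,0,0,0,1],[-0.0358,0.0092,-0.037,0,0,0,1]]

```text
time_s: 14.4
tcp_pos: [0.6652, 0.0965, 0.1544]
ee_rot: [[-0.246, -0.969, 0.003], [-0.969, 0.246, 0.001], [-0.001, -0.003, -1.0]]
wrist_force: [0.1, 0.3, -0.7]
gripper_width: 0.007
```

Call:
play_rows:
  commands:
    - [[-0.0088,0.0022,-0.002,0,0,0,1],[-0.0156,0.0039,-0.006,0,0,0,1],[-0.0224,0.0057,-0.012,0,0,0,1],[-0.0282,0.0072,-0.019,0,0,0,1],[-0.0321,0.0081,-0.025,0,0,0,1]]

```text
time_s: 14.9
tcp_pos: [0.6323, 0.1043, 0.1267]
ee_rot: [[-0.247, -0.969, -0.001], [-0.969, 0.247, 0.0], [0.0, 0.001, -1.0]]
wrist_force: [0.6, -0.4, -0.4]
gripper_width: 0.003
```

Call:
play_rows:
  commands:
    - [[-0.0019,0.0005,-0.006,0,0,0,1],[-0.003,0.0007,-0.01,0,0,0,1],[-0.0038,0.0009,-0.013,0,0,0,1],[-0.0038,0.0009,-0.016,0,0,0,1],[-0.0038,0.0009,-0.018,0,0,0,1]]

```text
time_s: 15.4
tcp_pos: [0.6293, 0.1048, 0.1107]
ee_rot: [[-0.246, -0.969, -0.0], [-0.969, 0.246, -0.001], [0.001, 0.0, -1.0]]
wrist_force: [-6.1, 0.4, 13.4]
gripper_width: 0.005
```

```bash
python3 look.py pics/x.png wrist side scene
```

```text
15.4 [ 24.   28.6  -6.    0.  -55.4 -38.3] [0.6293 0.1048 0.1107]
wrist inside 1710 [-0.04  -0.008  0.03 ] [0.013 0.078 0.107]
wrist flap 1 7059 [0.04 0.06 0.91]
wrist flap -1 5743 [0.04 0.09 2.14]
wrist lid 50329 [1.32 1.45 3.49]
side inside 107 [-0.036 -0.069  0.045] [0.038 0.073 0.108]
side flap 1 241 [0.01 0.06 0.14]
side flap -1 194 [0.   0.06 0.57]
side lid 1211 [1.39 3.48 3.54]
scene inside 93 [-0.04  -0.075  0.031] [0.037 0.078 0.108]
scene flap 1 200 [0.01 0.05 0.97]
scene flap -1 224 [0.01 0.1  1.08]
scene lid 402 [0.87 3.5  3.53]
```

Both flaps are folded, and the far one is at its stop with 13 N. Next I work out the lid sweep.

```bash
python3 - <<'E'
import numpy as np
O=np.array([.576,.12]);ex=np.array([.2476,.9689])
def W(x,z): p=O+ex*x; return np.r_[p,z]
cur=np.array([.6292,.1055,.110]) 
pts=[("up",W(0.0,.26)+0,0),("right",W(-.23,.26),.785),("pre",W(-.202,.107),.785),("in",W(-.145,.050),.785),]
for ph in np.arange(3.49,1.55,-.12):
    al=.785*np.clip((ph-1.7)/.9,0,1)
    e=np.array([-.05+.1*np.cos(ph),.114+.1*np.sin(ph)])
    t=e-.012*np.array([np.cos(al),np.sin(al)])+.020*np.array([np.sin(al),-np.cos(al)])
    pts.append((f"{ph:.2f}",W(*t),al))
for ph in np.arange(1.45,.15,-.15):
    t=np.array([-.05+.075*np.cos(ph)-.01-.003*np.sin(ph),.114+.075*np.sin(ph)+.003*np.cos(ph)]);pts.append((f"c{ph:.2f}",W(*t),0))
for n,p,a in pts: print(n,p.round(4),round(a,3))
E
```

```text
up [0.576 0.12  0.26 ] 0
right [ 0.5191 -0.1028  0.26  ] 0.785
pre [ 0.526  -0.0757  0.107 ] 0.785
in [ 0.5401 -0.0205  0.05  ] 0.785
3.49 [ 0.5417 -0.014   0.0572] 0.785
3.37 [ 0.5409 -0.0173  0.0687] 0.785
3.25 [ 0.5404 -0.0193  0.0806] 0.785
3.13 [ 0.5403 -0.0199  0.0925] 0.785
3.01 [ 0.5405 -0.019   0.1045] 0.785
2.89 [ 0.541  -0.0168  0.1163] 0.785
2.77 [ 0.5419 -0.0133  0.1277] 0.785
2.65 [ 0.5432 -0.0084  0.1386] 0.785
2.53 [ 0.5444 -0.0036  0.1485] 0.724
2.41 [0.5457 0.0012 0.1576] 0.619
2.29 [0.5472 0.0071 0.1659] 0.515
2.17 [0.5489 0.014  0.1735] 0.41
2.05 [0.5509 0.0216 0.1801] 0.305
1.93 [0.553  0.03   0.1856] 0.201
1.81 [0.5553 0.0389 0.1901] 0.096
1.69 [0.5577 0.0484 0.1933] 0.0
1.57 [0.5607 0.06   0.194 ] 0.0
c1.45 [0.5626 0.0677 0.1888] 0
c1.30 [0.5654 0.0785 0.1871] 0
c1.15 [0.5681 0.0889 0.1837] 0
c1.00 [0.5706 0.0987 0.1787] 0
c0.85 [0.5728 0.1076 0.1723] 0
c0.70 [0.5749 0.1156 0.1646] 0
c0.55 [0.5766 0.1223 0.1558] 0
c0.40 [0.578  0.1277 0.146 ] 0
c0.25 [0.579  0.1316 0.1355] 0
```

Call:
play_rows:
  commands:
    - [[0,0,0.03,0,0,0,1],[0,0,0.075,0,0,0,1],[0,0,0.12,0,0,0,1],[0,0,0.15,0,0,0,1]]

```text
time_s: 15.95
tcp_pos: [0.6304, 0.1049, 0.2634]
ee_rot: [[-0.247, -0.969, 0.005], [-0.969, 0.247, 0.001], [-0.002, -0.004, -1.0]]
wrist_force: [0.7, -1.0, 0.8]
gripper_width: 0.007
```

Call:
play_rows:
  commands:
    - [[-0.0157,-0.0297,0,0.1087,-0.0278,0,1],[-0.0314,-0.0594,0,0.2174,-0.0556,0,1],[-0.0471,-0.0891,0,0.3261,-0.0834,0,1],[-0.0628,-0.1188,0,0.4348,-0.1112,0,1],[-0.0785,-0.1485,0,0.5435,-0.139,0,1]]

```text
time_s: 16.45
tcp_pos: [0.5504, -0.0444, 0.2608]
ee_rot: [[-0.206, -0.969, 0.135], [-0.819, 0.246, 0.519], [-0.536, -0.004, -0.844]]
wrist_force: [0.2, -1.1, -1.5]
gripper_width: 0.003
```

Call:
play_rows:
  commands:
    - [[-0.0157,-0.0297,0,0.1087,-0.0278,0,1],[-0.0314,-0.0594,0,0.2174,-0.0556,0,1],[-0.0304,-0.0514,-0.045,0.2174,-0.0556,0,1],[-0.0284,-0.0454,-0.085,0.2174,-0.0556,0,1],[-0.0264,-0.0384,-0.125,0.2174,-0.0556,0,1]]

```text
time_s: 16.95
tcp_pos: [0.5243, -0.0835, 0.1331]
ee_rot: [[-0.176, -0.968, 0.178], [-0.685, 0.25, 0.684], [-0.707, -0.002, -0.708]]
wrist_force: [0.1, -0.1, 0.0]
gripper_width: 0.007
```

Call:
play_rows:
  commands:
    - [[0.0019,0.0061,-0.028,0,0,0,1],[0.0019,0.0061,-0.028,0,0,0,1]]

```text
time_s: 17.15
tcp_pos: [0.5241, -0.0748, 0.1026]
ee_rot: [[-0.181, -0.969, 0.169], [-0.683, 0.248, 0.688], [-0.708, 0.009, -0.706]]
wrist_force: [-0.3, 1.3, -0.3]
gripper_width: 0.003
```

```bash
python3 look.py pics/c6.png wrist side
```

```text
17.15 [-20.1  28.   -7.1 -48.5 -70.   29.3] [ 0.5241 -0.0748  0.1026]
wrist flap 1 14 [0.04 0.05 0.05]
wrist lid 0 
side inside 67 [-0.036 -0.076  0.064] [0.038 0.072 0.108]
side flap 1 154 [0.02 0.06 0.13]
side flap -1 259 [0.01 0.06 0.14]
side lid 0
```

View pics/c6.png

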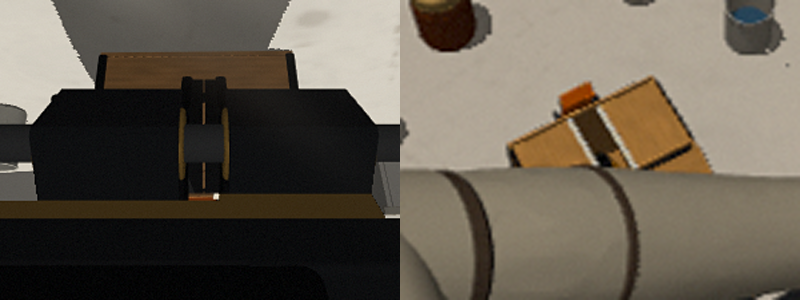

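Call:
play_rows:
  commands:
    - [[0.0035,0.0137,-0.0142,0,0,0,1],[0.007,0.0275,-0.0285,0,0,0,1],[0.0105,0.0412,-0.0428,0,0,0,1],[0.0139,0.055,-0.057,0,0,0,1],[0.0139,0.055,-0.057,0,0,0,1]]

```text
time_s: 17.75
tcp_pos: [0.5407, -0.0199, 0.0504]
ee_rot: [[-0.172, -0.969, 0.175], [-0.685, 0.245, 0.685], [-0.707, -0.002, -0.707]]
wrist_force: [-0.4, -0.3, 0.1]
gripper_width: 0.004
```

Call:
play_rows:
  commands:
    - [[0.0008,0.003,0.0035,0,0,0,1],[0.0016,0.0065,0.0072,0,0,0,1],[0.0012,0.005,0.013,0,0,0,1],[0.0008,0.003,0.019,0,0,0,1],[0.0005,0.002,0.025,0,0,0,1]]

```text
time_s: 18.25
tcp_pos: [0.541, -0.0201, 0.0754]
ee_rot: [[-0.174, -0.969, 0.177], [-0.686, 0.248, 0.684], [-0.706, -0.002, -0.708]]
wrist_force: [-0.1, -3.3, -2.1]
gripper_width: 0.002
```

```bash
python3 look.py pics/c7.png wrist scene
```

```text
18.25 [-14.7  29.3  -9.1 -51.8 -64.   29.6] [ 0.541  -0.0201  0.0754]
wrist lid 100 [3.27 3.28 3.3 ]
scene inside 105 [-0.04  -0.077  0.032] [0.035 0.078 0.108]
scene flap 1 149 [0.   0.04 0.08]
scene flap -1 138 [0.   0.04 0.09]
scene lid 340 [3.29 3.32 3.34]
```

View pics/c7.png

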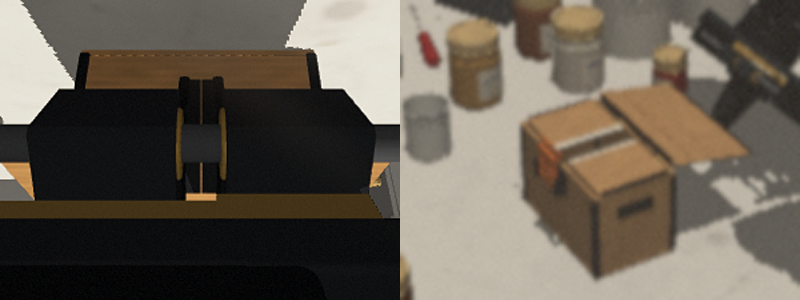

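Call:
play_rows:
  commands:
    - [[-0.0003,-0.0014,0.0175,0,0,0,1],[0,-0.0005,0.0295,0,0,0,1],[0.0004,0.0017,0.0413,0,0,0,1],[0.0013,0.0052,0.0527,0,0,0,1],[0.0026,0.0101,0.0636,0,0,0,1]]

```text
time_s: 18.85
tcp_pos: [0.5434, -0.0081, 0.1392]
ee_rot: [[-0.174, -0.969, 0.175], [-0.685, 0.247, 0.685], [-0.707, -0.001, -0.707]]
wrist_force: [-0.6, -1.3, -0.5]
gripper_width: 0.007
```

Call:
play_rows:
  commands:
    - [[0.0012,0.0048,0.0099,-0.059,0.0151,0,1],[0.0025,0.0096,0.019,-0.161,0.0411,0,1],[0.004,0.0155,0.0273,-0.262,0.0669,0,1],[0.0057,0.0224,0.0349,-0.363,0.0929,0,1],[0.0077,0.03,0.0415,-0.465,0.1188,0,1]]

```text
time_s: 19.35
tcp_pos: [0.5511, 0.0224, 0.1816]
ee_rot: [[-0.235, -0.969, 0.076], [-0.925, 0.247, 0.289], [-0.298, -0.002, -0.954]]
wrist_force: [-0.0, -1.9, -0.1]
gripper_width: 0.009
```

```bash
python3 look.py pics/x.png wrist side scene
```

```text
19.35 [  9.4  15.7 -10.2 -18.7 -58.2 -14.6] [0.5511 0.0224 0.1816]
wrist lid 263 [2.27 2.29 2.31]
side inside 31 [-0.028 -0.036  0.069] [0.036 0.076 0.108]
side flap 1 165 [0.01 0.06 0.12]
side flap -1 44 [0.   0.04 0.08]
side lid 10 [1.95 1.98 2.  ]
scene inside 112 [-0.04  -0.078  0.034] [0.037 0.078 0.108]
scene flap 1 145 [0.   0.04 0.08]
scene flap -1 134 [0.01 0.05 0.09]
scene lid 549 [1.86 1.92 1.96]
```

Call:
play_rows:
  commands:
    - [[0.0021,0.0084,0.0055,-0.101,0.0258,0,1],[0.0044,0.0173,0.01,-0.203,0.0517,0,1],[0.0068,0.0268,0.0132,-0.296,0.0755,0,1],[0.0098,0.0384,0.0139,-0.296,0.0755,0,1]]

```text
time_s: 19.9
tcp_pos: [0.5601, 0.0608, 0.1928]
ee_rot: [[-0.245, -0.969, -0.002], [-0.969, 0.245, -0.0], [0.001, 0.002, -1.0]]
wrist_force: [0.8, -0.6, 0.1]
gripper_width: 0.008
```

Call:
play_rows:
  commands:
    - [[0.0019,0.0077,-0.0052,0,0,0,1],[0.0047,0.0185,-0.0069,0,0,0,1],[0.0074,0.0289,-0.0103,0,0,0,1],[0.0099,0.0387,-0.0153,0,0,0,1],[0.0121,0.0476,-0.0217,0,0,0,1]]

```text
time_s: 20.4
tcp_pos: [0.5733, 0.1078, 0.1715]
ee_rot: [[-0.247, -0.969, 0.001], [-0.969, 0.247, 0.001], [-0.001, -0.001, -1.0]]
wrist_force: [0.8, -0.0, 0.9]
gripper_width: 0.009
```

```bash
python3 look.py pics/c8.png side scene
```

```text
20.4 [ 26.5  20.3  -9.9  -0.  -59.7 -40.9] [0.5733 0.1078 0.1715]
side flap 1 540 [0.45 0.86 1.38]
side flap -1 485 [0.45 0.84 1.44]
side lid 606 [0.83 0.88 0.96]
scene inside 94 [-0.04  -0.077  0.036] [0.037 0.078 0.108]
scene flap 1 241 [0.   0.07 1.44]
scene flap -1 150 [0.01 0.05 0.69]
scene lid 84 [0.84 0.99 1.12]
```

View pics/c8.png

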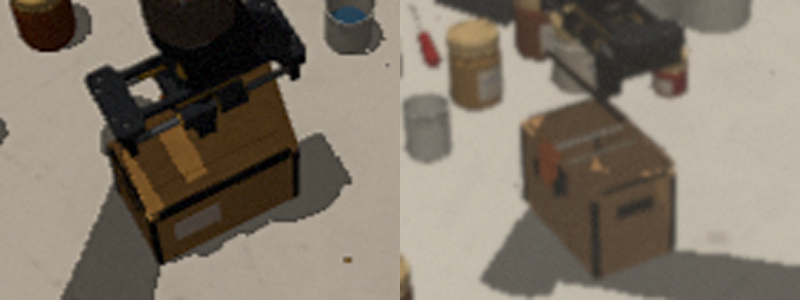

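Call:
play_rows:
  commands:
    - [[0.0021,0.008,-0.0077,0,0,0,1],[0.0038,0.0147,-0.0165,0,0,0,1],[0.0052,0.0201,-0.0263,0,0,0,1],[0.0062,0.024,-0.0368,0,0,0,1],[0.0075,0.03,-0.0395,0,0,0,1]]

```text
time_s: 21.0
tcp_pos: [0.5794, 0.1371, 0.1303]
ee_rot: [[-0.247, -0.969, -0.003], [-0.969, 0.247, -0.001], [0.002, 0.003, -1.0]]
wrist_force: [-0.3, -1.1, -0.2]
gripper_width: 0.006
```

Call:
play_rows:
  commands:
    - [[0,0,-0.003,0,0,0,1],[0,0,-0.006,0,0,0,1],[0,0,-0.009,0,0,0,1],[0,0,-0.012,0,0,0,1]]

```text
time_s: 21.4
tcp_pos: [0.581, 0.1378, 0.1215]
ee_rot: [[-0.246, -0.969, 0.002], [-0.969, 0.246, 0.001], [-0.002, -0.002, -1.0]]
wrist_force: [-0.2, -0.0, 1.9]
gripper_width: 0.009
```

Call:
play_rows:
  commands:
    - [[0,0,-0.0015,0,0,0,1],[0,0,-0.003,0,0,0,1],[0,0,-0.003,0,0,0,1]]

```text
time_s: 21.7
tcp_pos: [0.5799, 0.1368, 0.1167]
ee_rot: [[-0.247, -0.969, -0.001], [-0.969, 0.247, -0.001], [0.001, 0.001, -1.0]]
wrist_force: [0.8, 0.0, -0.5]
gripper_width: 0.006
```

Call:
play_rows:
  commands:
    - [[0,0,-0.001,0,0,0,1],[0,0,-0.002,0,0,0,1],[0,0,-0.002,0,0,0,1]]

```text
time_s: 22.0
tcp_pos: [0.5802, 0.1369, 0.1164]
ee_rot: [[-0.246, -0.969, -0.0], [-0.969, 0.246, -0.001], [0.001, -0.0, -1.0]]
wrist_force: [-2.6, -0.5, 5.3]
gripper_width: 0.006
```

```bash
cat > lid.py <<'E'
from look import *
s=r.sense();print(s["time_s"],s["wrist_force"].round(1),s["tcp_pos"].round(4))
for n in("side","wrist","scene"):
    c=r.capture(n);W=cart(cloud(c,wristT(s,c) if n=="wrist" else c["extrinsics"]))
    for y0,y1 in((-.08,-.03),(.03,.08)):
        q=(W[...,0]>-.04)&(W[...,0]<.045)&(W[...,1]>y0)&(W[...,1]<y1)&(W[...,2]>.1)&(W[...,2]<.14)
        if q.sum()>15:
            p=np.polyfit(W[q][:,0],W[q][:,2],1);print(n,y0,q.sum(),"slope",p[0].round(3),"z@x=+50",np.polyval(p,.05).round(4))
E
python3 lid.py
```

```text
22.0 [-2.6 -0.5  5.3] [0.5802 0.1369 0.1164]
side -0.08 346 slope 0.004 z@x=+50 0.1174
side 0.03 378 slope 0.002 z@x=+50 0.1174
wrist -0.08 8859 slope -0.002 z@x=+50 0.1172
wrist 0.03 8760 slope -0.002 z@x=+50 0.1172
scene -0.08 100 slope 0.0 z@x=+50 0.1161
scene 0.03 275 slope 0.015 z@x=+50 0.116
```

The lid looks flat. One firmer press, then I retract and check that it holds.

Call:
play_rows:
  commands:
    - [[0,0,-0.001,0,0,0,1],[0,0,-0.0025,0,0,0,1],[0,0,-0.0025,0,0,0,1]]

```text
time_s: 22.45
tcp_pos: [0.5802, 0.1369, 0.1162]
ee_rot: [[-0.246, -0.969, 0.001], [-0.969, 0.246, -0.001], [0.001, -0.001, -1.0]]
wrist_force: [-6.5, -0.9, 17.0]
gripper_width: 0.004
```

Call:
play_rows:
  commands:
    - [[0,0,0.02,0,0,0,1],[0,0,0.06,0,0,0,1],[0,0,0.1,0,0,0,1],[0,0,0.13,0,0,0,1],[0,0,0.15,0,0,0,1]]

```text
time_s: 22.95
tcp_pos: [0.5811, 0.1373, 0.2657]
ee_rot: [[-0.247, -0.969, 0.004], [-0.969, 0.247, 0.001], [-0.002, -0.003, -1.0]]
wrist_force: [0.2, 0.1, 0.3]
gripper_width: 0.004
```

Call:
play_rows:
  commands:
    - [[-0.0099,-0.0388,0,0,0,0,1],[-0.0173,-0.0678,0,0,0,0,1],[-0.0173,-0.0678,0,0,0,0,1]]

```text
time_s: 23.25
tcp_pos: [0.562, 0.0668, 0.2632]
ee_rot: [[-0.25, -0.968, -0.0], [-0.968, 0.25, -0.0], [0.0, 0.0, -1.0]]
wrist_force: [0.6, 0.2, -0.3]
gripper_width: 0.004
```

```bash
python3 lid.py; python3 look.py pics/c9.png wrist side; python3 - <<'E'
from station import r
from h import *
c=r.capture("side");W=cloud(c,c["extrinsics"])
for n,(u,v) in dict(red=(394,212),l=(238,118),s=(214,163)).items(): print(n,np.round(W[v,u],3))
E
```

```text
23.25 [ 0.6  0.2 -0.3] [0.562  0.0668 0.2632]
side -0.08 341 slope 0.004 z@x=+50 0.1173
side 0.03 427 slope -0.0 z@x=+50 0.1174
wrist -0.08 1764 slope -0.002 z@x=+50 0.1173
wrist 0.03 1769 slope -0.003 z@x=+50 0.1173
scene -0.08 216 slope 0.005 z@x=+50 0.1163
scene 0.03 296 slope 0.002 z@x=+50 0.1152
23.4 [ 23.4  14.9  -4.1   0.  -71.  -37.7] [0.5632 0.0695 0.2627]
wrist flap 1 1695 [0.11 0.15 0.24]
wrist flap -1 1731 [0.11 0.15 0.25]
wrist lid 0 
side flap 1 406 [0.08 0.14 0.26]
side flap -1 353 [0.09 0.15 0.25]
side lid 0 
red [ 0.728 -0.139  0.054]
l [0.591 0.413 0.099]
s [0.444 0.36  0.055]
```

View pics/c9.png

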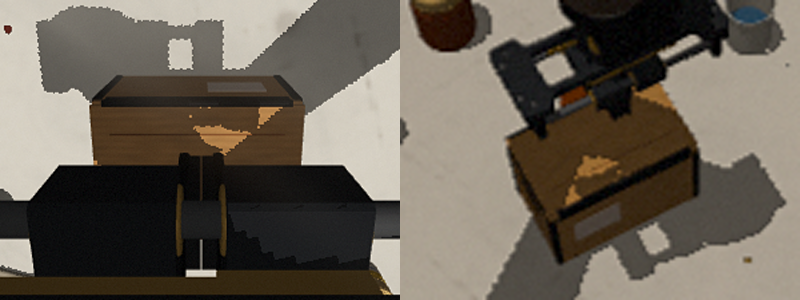

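```bash
python3 -c "
from station import r
print(r.finish_job(), r.sense()['time_s'])"
```

```text
the job is handed in; nothing more can be done
the job is handed in; nothing more can be done
```

I stood the dropper bottle in the carton, folded the near flap and then the far flap, and swung the lid over and pressed it shut. The job is handed in; no verdict is reported. The last clock reading before handing in was about 23 s of the 72 s allowed.

**Grasp:** the first attempt missed because I lifted before the fingers had closed; the bottle did not move. On the second try the fingers first caught the bottle's shoulder, so I raised them 11 mm and gripped the cap.

**Last checks**
- **Bottle:** it stood upright near the carton's centre when last seen, before the flaps covered it. I could not see it after that.
- **Flaps:** both measured about 0.05 rad before the lid closed. The later 0.15 rad readings are the lid's surface, not the flaps.
- **Lid:** it lies flat, with a slope within about 0.005 in all three cameras, and it stayed flat after the fingers withdrew. I saw no clear snap in the force readings, so the catch holding it is inferred from it staying flat.
- **Forces:** the largest wrist force I read was about 18 N, during the final press on the lid.
- **Jars:** positions read from the side camera for all three were within about 5 mm of the start, and the fingers were clear of everything.

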